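# Set the three-slit stop on the optical bench lamp

### The arm

A 7-joint arm with a two-finger parallel gripper is mounted at the origin on the work surface. World frame = base frame: x ahead of the robot, y to its left, z up, the work surface at z = 0. Lengths are in m, angles in rad, forces in N, time in s.
With the tool pointing down it reaches from about 0.4 to 0.875 m from the base axis. Payload 19.3 kg.
Tool frame: the origin (TCP) lies midway between the tips of the shut fingers; the grasp point (between the pads) lies 19 mm behind it (bot.tcp_to_grasp is the distance from the TCP to the grasp point, in m); z points along the fingers, y is the direction in which the jaws open and shut (so a half turn about z gives the same grasp; the last joint's range is limited). The gripper opens to 85 mm and grips with 20 to 120 N. Pads are 22 mm wide; open, the fingers measure 114 mm over their backs; the gripper's body (76 mm by 85 mm) begins 54 mm behind the grasp point. The pads swing forward as they close: fully open they stand 13 mm farther back than shut.
Start: joints at [1.214, 0.521, -0.036, 1.599, 0.021, 1.021, -0.113], TCP at [0.177, -0.599, 0.203] pointing down, gripper open.
Joint ranges: [-2.91, 2.91], [-0.3, 2.13], [-1.5, 1.42], [0.17, 2.43], [-1.26, 4.41], [0.16, 1.93], [-2.52, 2.52]. Speed limits (rad/s): [1.89, 1.89, 2.39, 2.39, 3.01, 3.01, 3.01].

### API

Orientations are given as [roll, pitch, yaw] about the fixed x, y, z axes, in that order (R = Rz(yaw) Ry(pitch) Rx(roll)).
In Python, from workcell import bot gives the robot as it stands. The module is installed in compiled form; this text tells all that it offers.
- The arm moves only by the tool drive_tool, never from a script. Its argument "series" is a list of rows, each a list of 5 numbers: the opening in per cent of the stroke, from 0 (shut) to 100 (fully open), then the shift along the world's x, y, z in m, then the turn about the world's z in rad. A call has 1 to 12 rows; each row shifts and turns the pose as measured when the row begins; what a row does not reach is not made up. A row lasts 1/10 s, in which the tool goes at most 50 mm and 8.59 degrees, less where a joint would pass 70% of its speed; a pose out of reach is approached as far as the arm can. A call with a gripper value outside its range is refused whole. The fingers move at their own pace and stop on an object; "newtons" is the grip in N (left out, the last holds). Time passes only in rows, so rows that do not move let the fingers close. It gives the time, the measured TCP pose, the force and the opening at its end, in the units of the state.
- bot.observe(): the state, without advancing time (a new reading comes with each control period).
- bot.grab_frame(name): name is "scene" or "side" or "wrist"; returns the picture (420x560x3 uint8, red, green, blue); there is no depth.
- bot.camera_info(name): a dict with "fx", "fy", "cx", "cy" (pixels), "k1" (the pictures are not rectified: a ray, as slopes to the right and down, at radius r is drawn at 1 + k1 r^2 times it, then the intrinsics apply), "cam_to_world" (4x4, takes a point from camera to world coordinates). Camera axes: x right, y down, z forward; pixel columns grow to the right and rows downward; lengths in m; the calibration is good to about 2 mm. A picture is of the moment at which its call begins: read the wrist's pose just before it. camera_info takes no time and is no camera call; for the wrist camera it gives the pose at the moment of the call.
- bot.job_done(): hands the job in, once; it reports no verdict.
Trained networks look in the newest picture that a camera, given by its name, has taken for a name from the list of things; names that differ only in an ending like _2 or _b are one class to them, and where a whole thing is asked for, a point or a joint stands for the part that bears it (a point fixed in the world has none). Each returns a list of dicts, best first, with "conf" (0 to 1); they miss things now and then, are a little off and sometimes report something else, mostly with a low value. They report only what shows in the picture. A call takes as long as a camera call.
- bot.masks_of(camera, target): "mask" (420x560 bool, what is visible of it) and "point" ([column, row] in pixels, amid what is visible of it).
The state is a dict: "clock": time; "qpos": joint angles; "qd": joint speeds; "joint_efforts": joint torques, N m; "position": TCP position; "tool_rot": TCP orientation; "force": force on the tool from outside, world axes, zero at the start; "moment": the same for the moment, N m; "grip_width": finger opening in m.
Only numpy, scipy, OpenCV 4.12 (cv2) and the standard library are available. Lean on these libraries where they do the work, as an engineer would, in place of code of your own. Each camera call takes 0.05 s, during which the arm holds its last target.

### The job

Set the lamp on the optical bench to its three-slit stop: with a fingertip, push the tab of the aperture wheel sideways until it stands at the three-line mark and has clicked home there. Only push: the bench must not be lifted, tipped or shifted out of line, and the beaker, flask, magnifier and lens case standing around it stay as they are.

Things in the scene. Friction and masses are not known exactly. Their poses are not given: they have to be found in the camera images.
- bench: School optical bench, 4 to 6 kg, loose: aluminium rail 480 x 40 mm, top 45 mm high, on two cross feet 210 mm long. Along it to +x: black lamp housing (to 164 mm high), black round stop plate, silver aperture wheel, lens, white screen (170 mm high). Origin: table level, mid rail, below the wheel's back face. x along the rail, the way of the light; y to the left of that; z up.
- pivot (a point): Point on the wheel's level turning axis, in the middle plane of the tab: 8 mm to +x of the bench's origin, 165 mm above the table; fixed to the bench, axes as the bench's. The wheel (112 mm across) turns about this x axis, in the upright y-z plane. The fixed stop plate behind it is 156 mm across, centred on the axis, its front face 13 mm to -x of this point.
- tab_end (a point): Middle of the outer end of the wheel's finger tab, 112 mm from pivot. The tab is a straight aluminium bar pointing radially out of the wheel's rim, above the pivot: 8 mm thick in the turning direction, 12 mm deep along the bench's x (6 mm either side of pivot). Its outer 34 mm reach beyond the stop plate's edge and are free all round.
- wheel (a joint): Wheel angle, rad: 0 with the tab straight up; positive leans it to the bench's +y (tab end 112 mm*sin to +y, 112 mm*cos above the pivot). Click stops: -0.733, -0.244, +0.244, +0.733 (see mark3); hard stops +-0.86. It starts at one of the first two or halfway between them. Past halfway to the next stop a spring draws it home and holds it; getting out of a stop takes 0.33 N m, 3.5 N at 95 mm radius.
- mark3 (a point): The white three-line mark on the stop plate's front face, 69 mm from the axis, 14 deg from straight above the pivot towards the bench's +y. The plate has four such marks behind the tab, in order from -y to +y: round dot (-42 deg), one line (-14 deg), three lines (+14 deg), five lines (+42 deg). With the tab at a mark, that stop stands in the beam, at the steel collar 40 mm under the pivot.
- beaker: Loose glass beaker, 70 mm across, 90 mm high, on the bench's +y side; origin at the centre of its underside. Leave it alone.
- flask: Loose stoppered glass conical flask, 82 mm across the foot, 138 mm high, on the bench's +y side; origin at the centre of its underside. Leave it alone.
- magnifier: Loose magnifying glass lying on the table on the bench's -y side: ring 66 mm across, 10 mm high, handle 100 mm towards its -x; origin at the centre of the ring's underside. Leave it alone.
- lens_case: Loose closed wooden lens case, 100 x 70 x 39 mm, on the bench's -y side; origin at the centre of its underside. Leave it alone.
- screen (a point): Centre of the upright white screen (90 mm wide, 80 mm high, 4 mm thick) on the bench's rail, 225 mm to +x of the bench's origin, 130 mm above the table; fixed to the bench.

How it is judged:
At the end, for the whole second after the job is handed in: The wheel rests in the three-line click stop (joint wheel 0.244 rad, within 0.07 rad), not moving, and the bench stands still within 15 mm of where it stood (its screen 20 mm); beaker, flask, magnifier and lens case are where they were (15 mm) (value of joint wheel between 0.174 and 0.314 rad and velocity of joint wheel between -0.05 and 0.05 rad/s and distance of each of bench, beaker, flask, magnifier, lens_case from where it was at the start of the episode below 0.015 m and linear speed of bench below 0.02 m/s and distance of screen from where it was at the start of the episode below 0.02 m); the robot touches nothing.
It fails at once if something other than the fingers presses on the bench or its wheel (contact force between the arm and bench above 2 N).
It fails at once if the bench is lifted, tipped or shifted by 15 mm, or turned out of line (screen 20 mm) (distance of bench from where it was at the start of the episode above 0.015 m or distance of screen from where it was at the start of the episode above 0.02 m or angle between bench's own z axis and vertical above 0.06 rad).
It fails at once if the beaker, flask, magnifier or lens case is knocked or moved by 15 mm (distance of any of beaker, flask, magnifier, lens_case from where it was at the start of the episode above 0.015 m or angle between any of beaker, flask's own z axis and vertical above 0.3 rad).
It also fails if it takes over 35 s, if anything falls off the work surface, if the arm or the gripper's body presses on something with over 40 N, if the wrist force passes 120 N, or if a joint passes its speed limit or range.

## Working session

There is one attempt and no reset: what is moved stays moved. The work goes in short steps, Python scripts to look and compute and a tool call to move; the robot and the scene stay as the last step left them, time stands still between calls to the robot, and variables do not carry over. Pictures are saved under pics/ and viewed, and the job is handed in when it is done.

Besides the shell and the picture viewer there is one more tool, called by a JSON object that holds its "op" and its "data", one argument or row to a line. drive_tool: Moves the arm, as the interface text tells. Its arguments: {"type":"object","properties":{"series":{"type":"array","items":{"type":"array","items":{"type":"number"}}},"newtons":{"type":"number"}},"required":["series"]}

```bash
mkdir -p pics
python3 - <<'E'
from workcell import bot
import cv2
for n in ["scene","side","wrist"]:
    im=bot.grab_frame(n); cv2.imwrite(f"pics/{n}0.png",im[:,:,::-1])
    print(n,bot.camera_info(n))
print(bot.observe())
E
```

```text
scene {'fx': 391.54804003912716, 'fy': 391.54804003912716, 'cx': 276.94675140541295, 'cy': 205.9765245571277, 'k1': -0.09736756325477304, 'cam_to_world': array([[ 0.7990242 ,  0.45984873, -0.38742673,  0.96601172],
       [ 0.60125472, -0.61882393,  0.50551925, -0.48482874],
       [-0.00728654, -0.63686426, -0.77094151,  0.97331288],
       [ 0.        ,  0.        ,  0.        ,  1.        ]])}
side {'fx': 459.3047588058618, 'fy': 459.3047588058618, 'cx': 279.7456270617476, 'cy': 211.31170146766647, 'k1': -0.020353621876241915, 'cam_to_world': array([[ 0.9931071 , -0.09815857,  0.06405611,  0.50734903],
       [-0.11589023, -0.74052095,  0.66196539, -0.6848902 ],
       [-0.01754268, -0.664826  , -0.74679223,  1.03260929],
       [ 0.        ,  0.        ,  0.        ,  1.        ]])}
wrist {'fx': 341.51476178203245, 'fy': 341.51476178203245, 'cx': 279.632699271551, 'cy': 206.28172317996822, 'k1': -0.061749326172919325, 'cam_to_world': array([[ 0.28359007, -0.90978062, -0.30311038,  0.25510593],
       [-0.95894461, -0.26950638, -0.08826978, -0.57691525],
       [-0.00138405,  0.3156985 , -0.94885855,  0.37278028],
       [ 0.        ,  0.        ,  0.        ,  1.        ]])}
{'clock': 0.15, 'qpos': array([ 1.21378042,  0.52185251, -0.03635281,  1.59985646,  0.02121055,
        1.02111791, -0.112831  ]), 'qd': array([-1.46950143e-05, -1.08556871e-03,  1.91633927e-03, -2.28192615e-03,
       -1.25486654e-03, -2.73233122e-04,  9.47252876e-05]), 'joint_efforts': array([ 5.77535830e-04, -9.27395868e+01,  1.97982565e+00, -3.70051968e+01,
        1.79045484e-02,  6.54741365e-03, -1.71942479e-04]), 'position': array([ 0.17671643, -0.59921121,  0.20238038]), 'tool_rot': array([-3.14074540e+00,  5.36405697e-05,  2.86799768e-01]), 'force': array([-0.16613246,  0.52339576,  0.06494848]), 'moment': array([-0.04319538, -0.01748059,  0.00769191]), 'grip_width': 0.08491554117581628}
```

View pics/scene0.png

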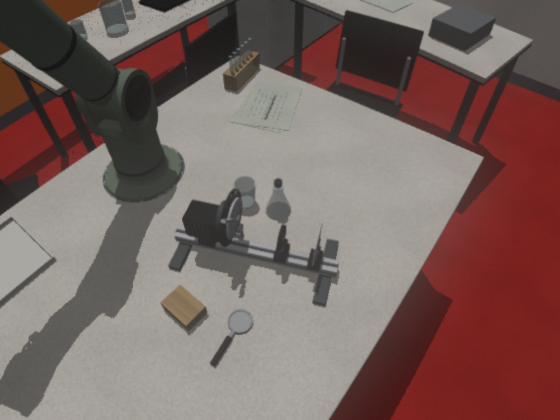

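View pics/side0.png

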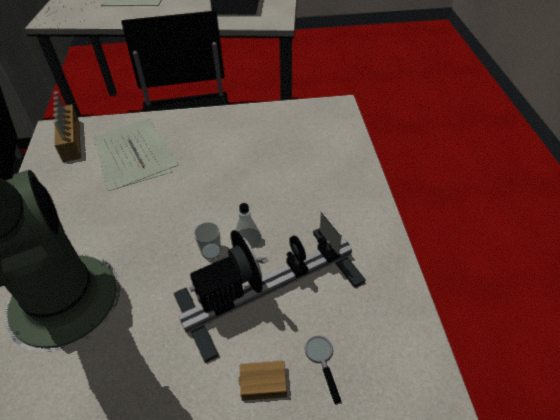

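```bash
cat > h.py <<'E'
import numpy as np, cv2
from workcell import bot
def ray(cam,px):
    c=bot.camera_info(cam);K=np.array([[c['fx'],0,c['cx']],[0,c['fy'],c['cy']],[0,0,1]])
    p=cv2.undistortPoints(np.array([[px]],float),K,np.array([c['k1'],0,0,0]))[0,0]
    T=c['cam_to_world'];d=T[:3,:3]@np.array([p[0],p[1],1.]);return T[:3,3],d/np.linalg.norm(d)
def atz(cam,px,z):
    o,d=ray(cam,px);return o+d*(z-o[2])/d[2]
def tri(obs):
    A=np.zeros((3,3));b=np.zeros(3)
    for cam,px in obs:
        o,d=ray(cam,px);P=np.eye(3)-np.outer(d,d);A+=P;b+=P@o
    x=np.linalg.solve(A,b)
    return x,[np.linalg.norm((np.eye(3)-np.outer(ray(*o)[1],ray(*o)[1]))@(x-ray(*o)[0])) for o in obs]
def proj(cam,X):
    c=bot.camera_info(cam);T=np.linalg.inv(c['cam_to_world']);K=np.array([[c['fx'],0,c['cx']],[0,c['fy'],c['cy']],[0,0,1]])
    return cv2.projectPoints(np.atleast_2d(X).astype(float),cv2.Rodrigues(T[:3,:3])[0],T[:3,3],K,np.array([c['k1'],0,0,0]))[0][:,0]
E
python3 - <<'E'
from h import *
for cam in ["scene","side"]:
    for t in ["tab_end","mark3","screen","beaker","flask","magnifier","lens_case","wheel","bench"]:
        r=bot.masks_of(cam,t)
        for q in r[:2]: print(cam,t,round(q['conf'],2),np.round(q['point']),q['mask'].sum())
E
```

```text
scene tab_end 0.71 [234. 217.] 458
scene mark3 0.69 [232. 243.] 5846
scene screen 0.95 [236. 243.] 5798
scene beaker 0.61 [244. 188.] 505
scene flask 0.9 [277. 198.] 696
scene magnifier 0.58 [231. 326.] 713
scene lens_case 0.96 [184. 308.] 1141
scene wheel 0.55 [233. 218.] 464
scene bench 0.74 [233. 244.] 5855
scene bench 0.32 [231. 326.] 795
side screen 0.72 [240. 279.] 8158
side beaker 0.81 [206. 238.] 780
side beaker 0.45 [256. 263.] 157
side flask 0.66 [247. 226.] 653
side flask 0.28 [261. 379.] 1682
side magnifier 0.39 [243. 278.] 8566
side lens_case 0.98 [262. 378.] 1744
side lens_case 0.43 [243. 278.] 8695
side wheel 0.67 [258. 266.] 194
side bench 0.87 [243. 277.] 8334
side bench 0.5 [247. 227.] 625
```

The pictures show the bench mid-table: lamp at scene (205,222), wheel (233,217), screen (320,245). The tab is too small to read, so I'll zoom in.

Run:
```python
import cv2,numpy as np
a=cv2.imread("pics/scene0.png")[165:305,155:355]; b=cv2.imread("pics/side0.png")[190:370,170:370]
cv2.imwrite("pics/zs.png",cv2.resize(a,None,fx=4,fy=4,interpolation=cv2.INTER_CUBIC))
b=cv2.resize(b,None,fx=3.3,fy=3.3,interpolation=cv2.INTER_CUBIC)
cv2.imwrite("pics/zd.png",np.clip(b*1.5,0,255))
```

```text
[ WARN:0@0.097] global loadsave.cpp:1063 imwrite_ Unsupported depth image for selected encoder is fallbacked to CV_8U.
```

View pics/zs.png

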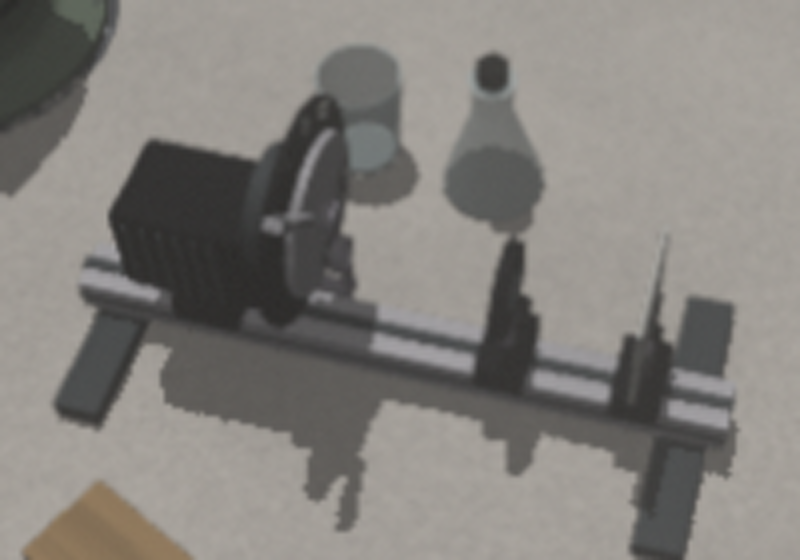

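View pics/zd.png

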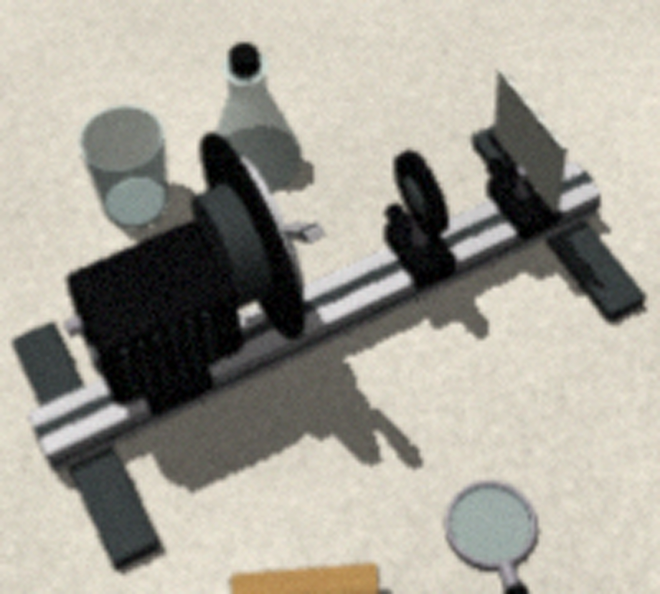

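View pics/wrist0.png

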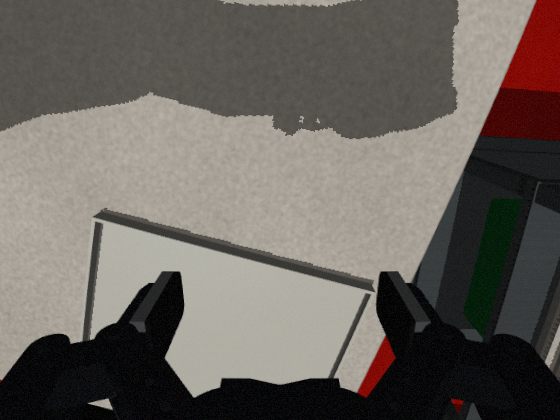

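Run:
```python
from h import *
s=lambda u,v:("scene",(155+u/4-.4,165+v/4-.4)); d=lambda u,v:("side",(170+u/3.3-.35,190+v/3.3-.35))
print("tab",tri([s(272,222),d(312,232)]))
for n,o in [("sLfar",s(87,257)),("sLnear",s(82,288)),("sRfar",s(734,384)),("sRnear",s(730,432)),("dLfar",d(33,412)),("dLnear",d(46,452)),("dRfar",d(580,165)),("dRnear",d(600,196))]:
    print(n,atz(*o,.045).round(4))
print("lens?",tri([s(512,236),d(405,152)]))
print("flask top",tri([s(492,55),d(243,45)]), atz(*s(495,200),0),atz(*s(365,170),0))
# screen top near/far corners
print(tri([s(667,236),d(500,75)]))
# lens case/magnifier
for p in [(184,308),(240,321),(215,360)]: print(p,atz("scene",p,.0).round(3))
```

```text
tab (array([ 0.5264002 , -0.12073254,  0.2493833 ]), [np.float64(0.000618637676835111), np.float64(0.0006186376768350741)])
sLfar [ 0.3133 -0.1239  0.045 ]
sLnear [ 0.3308 -0.1458  0.045 ]
sRfar [0.753  0.0682 0.045 ]
sRnear [0.7707 0.0342 0.045 ]
dLfar [ 0.3138 -0.1089  0.045 ]
dLnear [ 0.324  -0.1425  0.045 ]
dRfar [0.7573 0.0645 0.045 ]
dRnear [0.7667 0.0311 0.045 ]
lens? (array([0.60361764, 0.01080973, 0.15578779]), [np.float64(0.001362222993188319), np.float64(0.0013622229931883566)])
flask top (array([0.49151976, 0.138724  , 0.14982419]), [np.float64(0.00044349587844633626), np.float64(0.00044349587844625613)]) [0.50175097 0.12773578 0.        ] [0.39930547 0.08989074 0.        ]
(array([0.68572235, 0.06978257, 0.16092426]), [np.float64(0.0004944700043599747), np.float64(0.0004944700043599867)])
(184, 308) [ 0.49  -0.279  0.   ]
(240, 321) [ 0.634 -0.216  0.   ]
(215, 360) [ 0.651 -0.332  0.   ]
```

Measurements agree: the rail is 475 mm long at yaw ≈ 0.388. The tab end sits at about -0.70 rad, which is the round-dot stop, with radius 109 mm. The origin is about 50 mm behind the rail's middle, and both screen and tab confirm it. Next I shut the fingers, rise and approach on the -y side.

{"op": "drive_tool", "data": {
  "series": [
    [0,0,0,0.045,0],
    [0,0,0,0.045,0.02],
    [0,0.03,0.034,0.015,0.02],
    [0,0.03,0.034,0.015,0.02],
    [0,0.03,0.034,0.01,0.02],
    [0,0.03,0.034,0,0.02],
    [0,0.03,0.034,0,0],
    [0,0.03,0.034,0,0],
    [0,0.03,0.034,0,0],
    [0,0.03,0.034,0,0],
    [0,0.03,0.034,0,0],
    [0,0.03,0.034,0,0]
  ]
}}

```text
clock: 2.25
position: [0.4802, -0.2483, 0.3387]
tool_rot: [3.138, 0.0, 0.38]
force: [0.8, -1.7, 0.2]
grip_width: -0.0003
```

Run:
```python
from h import *
o=bot.observe();print(o['clock'],o['position'],o['tool_rot'],o['grip_width'],o['force'])
```

```text
2.25 [ 0.4801655  -0.24833751  0.3387372 ] [3.13824799e+00 3.52195931e-04 3.79782949e-01] -0.00028448166985747743 [ 0.75953806 -1.73968107  0.16956824]
```

{"op": "drive_tool", "data": {
  "series": [
    [0,0.027,0.028,0,0.008],
    [0,0.027,0.028,0,0],
    [0,0.02,0.022,0,0],
    [0,0,0,0,0],
    [0,0,0,0,0]
  ]
}}

```text
clock: 2.75
position: [0.56, -0.16, 0.3387]
tool_rot: [3.14, -0.002, 0.397]
force: [-0.5, -0.5, 0.3]
grip_width: 0.0003
```

Run:
```python
from h import *
o=bot.observe();print(o['position'],o['tool_rot'])
for n in ["scene","side","wrist"]:
    im=bot.grab_frame(n)[:,:,::-1]; cv2.imwrite(f"pics/{n}1.png",im)
    if n!="wrist": print(n,proj(n,o['position']))
# model overlay
yaw=.388;O=np.array([.4945,-.059,0]);R=np.array([[np.cos(yaw),-np.sin(yaw),0],[np.sin(yaw),np.cos(yaw),0],[0,0,1]])
P=O+R@np.array([.008,0,.165])
im=cv2.imread("pics/wrist1.png")
for th,c in [(-.733,(0,0,255)),(-.489,(0,255,255)),(.244,(0,255,0))]:
    E=P+R@np.array([0,.112*np.sin(th),.112*np.cos(th)])
    print(th,E,proj("wrist",E)); u=proj("wrist",E)[0]; cv2.circle(im,(int(u[0]),int(u[1])),4,c,1)
cv2.imwrite("pics/wrist1o.png",im)
```

```text
[ 0.55997664 -0.16004174  0.33871335] [ 3.13950162e+00 -1.53955284e-03  3.96648945e-01]
scene [[216.94585075 213.90404827]]
side [[281.65493933 246.98034743]]
-0.733 [ 0.53025777 -0.12534231  0.24823509] [[224.32896674 215.4911968 ]]
-0.489 [ 0.52181017 -0.10467383  0.26387394] [[192.45725099 222.16018003]]
0.244 [ 0.49166841 -0.03092692  0.27368249] [[ 85.41077068 225.86589411]]
```

View pics/wrist1o.png

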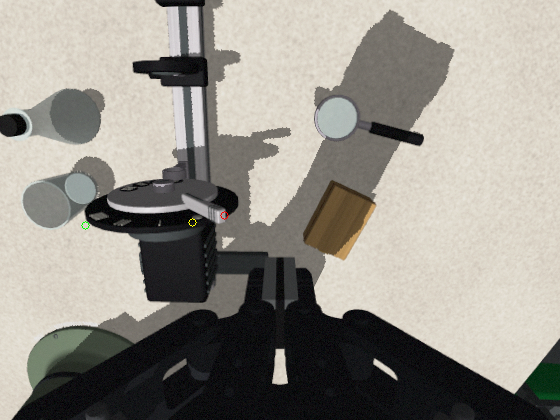

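View pics/scene1.png

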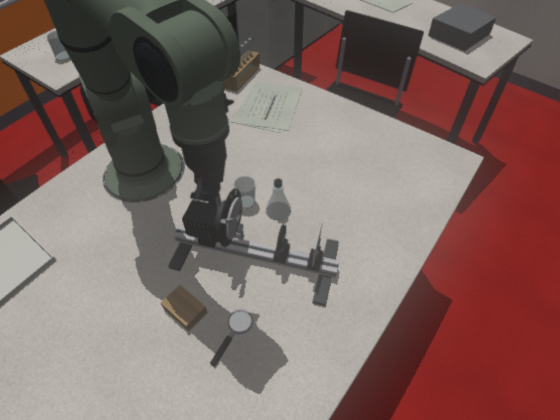

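View pics/side1.png

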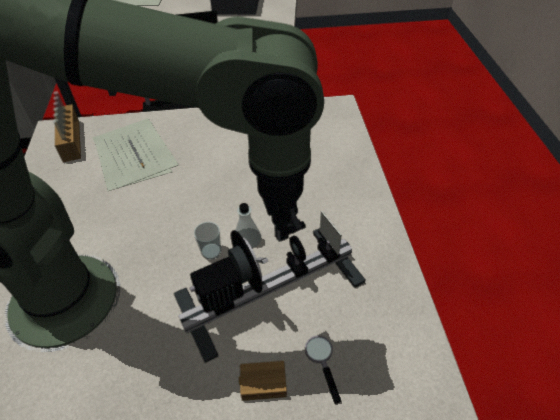

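The wrist view shows the tab pointing right at (205,205) with its end at (221,213). My -0.733 prediction falls at (224,215), so the two agree. Zooming in to refine.

Run:
```python
import cv2
a=cv2.imread("pics/wrist1.png")[130:290,70:320]
cv2.imwrite("pics/zw.png",cv2.resize(a,None,fx=3.2,fy=3.2,interpolation=cv2.INTER_CUBIC))
```

```text
(no output)
```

View pics/zw.png

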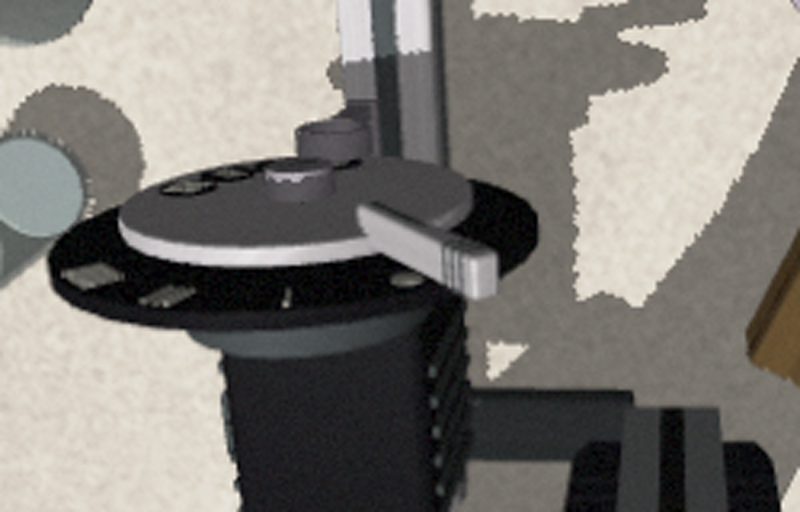

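```bash
cat > fit.py <<'E'
from h import *
from scipy.optimize import least_squares
def Rz(y): return np.array([[np.cos(y),-np.sin(y),0],[np.sin(y),np.cos(y),0],[0,0,1]])
def z(u,v): return (70+u/3.2-.35,130+v/3.2-.35)
rad=np.deg2rad
obs=[("wrist",z(482,272),"t")]+[("wrist",z(*p),a) for p,a in [((92,277),42),((168,295),14),((287,297),-14),((405,281),-42)]]
obs+=[("scene",(155+272/4-.4,165+222/4-.4),"t"),("side",(170+312/3.3-.35,190+232/3.3-.35),"t")]
def loc(a,th):
    return np.array([0,.112*np.sin(th),.112*np.cos(th)]) if a=="t" else np.array([-.013,.069*np.sin(rad(a)),.069*np.cos(rad(a))])
def f(p):
    x,y,yaw,th,dz=p
    r=[]
    for c,px,a in obs: r+=list(proj(c,np.array([x,y,.165])+Rz(yaw)@loc(a,th)+[0,0,dz])[0]-px)
    return np.array(r+[dz/.002])
s=least_squares(f,[.502,-.056,.388,-.7,0])
print(s.x,np.round(s.fun,1))
x,y,yaw,th,_=s.x
o=bot.observe()
print("TCP in pivot frame",Rz(yaw).T@(o['position']-[x,y,.165]),"yaw diff",o['tool_rot'][2]-yaw)
# finger tips px predicted
for w in [(0,.0145),(0,-.0145)]: print(proj("wrist",o['position']+Rz(o['tool_rot'][2])@np.array([w[0],w[1],0])))
print(proj("wrist",o['position']))
E
python3 fit.py
```

```text
[ 5.00949556e-01 -5.38710841e-02  3.90148147e-01 -7.18054279e-01
 -3.18880734e-04] [-0.5  1.1 -0.  -0.2 -0.2  0.5 -0.2  0.1  0.3 -0.8  0.4  1.2  1.2  0.2
 -0.2]
TCP in pivot frame [ 0.01329837 -0.12141362  0.17394277] yaw diff 0.0046527544078387995
[[252.12496572 249.02318771]]
[[304.90050233 249.01806205]]
[[278.51565996 249.036444  ]]
```

The fit is good to about 1 px: tab at -0.72 rad, so it starts at the round dot. I lower the tip to about 70 mm above the pivot level and shift 6 mm towards the tab in x.

{"op": "drive_tool", "data": {
  "series": [
    [0,-0.003,-0.001,-0.035,0],
    [0,-0.003,-0.001,-0.035,-0.004],
    [0,0,0,-0.03,0],
    [0,0,0,0,0],
    [0,0,0,0,0]
  ]
}}

```text
clock: 3.4
position: [0.5513, -0.1685, 0.2389]
tool_rot: [3.135, -0.004, 0.383]
force: [-0.6, -0.2, 1.3]
grip_width: 0.0002
```

```bash
cat > st.py <<'E'
from h import *
import sys
yaw=.39;R=np.array([[np.cos(yaw),-np.sin(yaw),0],[np.sin(yaw),np.cos(yaw),0],[0,0,1]])
o=bot.observe();print(o['clock'],"rel pivot",(R.T@(o['position']-[.501,-.054,.165])).round(4),o['tool_rot'].round(3),"F",(R.T@o['force']).round(2))
n=sys.argv[1]
im=bot.grab_frame("wrist")[:,:,::-1]
cv2.imwrite(f"pics/{n}.png",im)
E
python3 st.py w2
```

```text
3.4 rel pivot [ 0.003  -0.125   0.0739] [ 3.135 -0.004  0.383] F [-0.58  0.06  1.32]
```

View pics/w2.png

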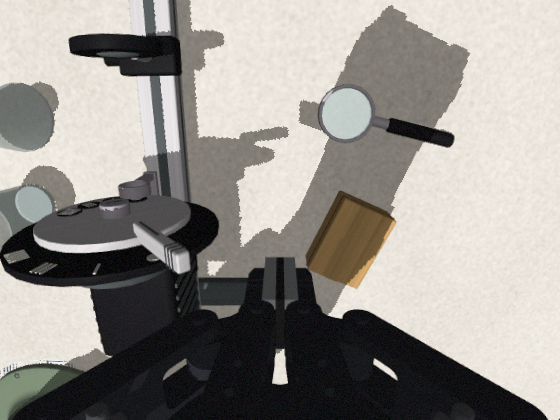

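The tip is level with the tab's end, about 35 mm to its -y side, with the tab at (165,245) and the finger tips at (280,262). I correct x by 4 mm and approach to contact.

{"op": "drive_tool", "data": {
  "series": [
    [0,0.004,0.002,-0.003,0.004],
    [0,-0.004,0.009,0,0],
    [0,-0.004,0.009,0,0],
    [0,-0.003,0.007,0,0],
    [0,0,0,0,0]
  ]
}}

```text
clock: 3.95
position: [0.5452, -0.139, 0.2401]
tool_rot: [3.132, -0.009, 0.387]
force: [0.8, 0.0, 0.1]
grip_width: -0.0002
```

```bash
python3 st.py w3
```

```text
3.95 rel pivot [ 0.0086 -0.0954  0.0751] [ 3.132 -0.009  0.387] F [ 0.79 -0.3   0.12]
```

View pics/w3.png

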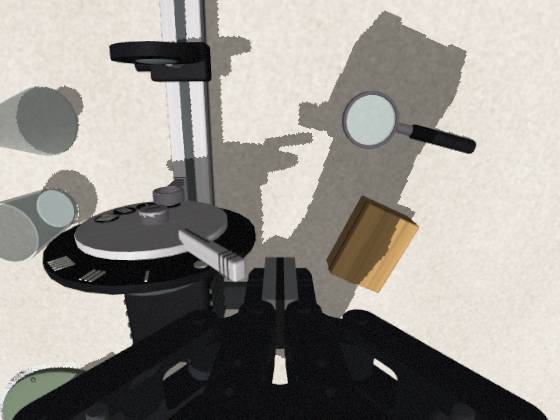

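{"op": "drive_tool", "data": {
  "series": [
    [0,0,0,-0.007,0],
    [0,-0.003,0.006,0,0],
    [0,-0.003,0.006,0,0],
    [0,-0.003,0.006,0,0],
    [0,0,0,0,0]
  ]
}}

```text
clock: 4.5
position: [0.5354, -0.1203, 0.2322]
tool_rot: [3.132, -0.008, 0.387]
force: [-0.4, 0.1, 0.7]
grip_width: 0.0003
```

```bash
python3 st.py w4
```

```text
4.5 rel pivot [ 0.0066 -0.0744  0.0672] [ 3.132 -0.008  0.387] F [-0.36  0.21  0.71]
```

View pics/w4.png

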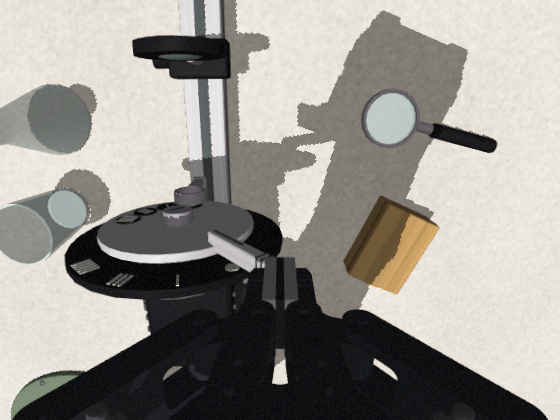

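```bash
cat > ov.py <<'E'
from h import *
import sys
n=sys.argv[1];ths=[float(a) for a in sys.argv[2:]]
yaw=.39;R=np.array([[np.cos(yaw),-np.sin(yaw),0],[np.sin(yaw),np.cos(yaw),0],[0,0,1]])
P=np.array([.501,-.054,.165])
im=cv2.imread(f"pics/{n}.png")
big=cv2.resize(im,None,fx=4,fy=4,interpolation=cv2.INTER_CUBIC)
cols=[(0,0,255),(0,255,255),(0,255,0)]
for th,c in zip(ths,cols):
    e=np.array([0,np.sin(th),np.cos(th)]);t=np.array([0,np.cos(th),-np.sin(th)])
    for k in(-.004,.004):
      for xx in (.006,):
        q=proj("wrist",[P+R@(e*r+t*k+[xx,0,0]) for r in(.056,.112)])*4+1.5
        cv2.line(big,tuple(q[0].astype(int)),tuple(q[1].astype(int)),c,1)
u=proj("wrist",bot.observe()['position'])[0];print("tcp px",u)
cx=max(0,int(float(u[0]))-150);cv2.imwrite(f"pics/{n}o.png",big[150*4:300*4,cx*4:cx*4+800])
E
python3 ov.py w4 -.733 -.65 -.57
```

```text
tcp px [278.46549184 249.07687884]
```

View pics/w4o.png

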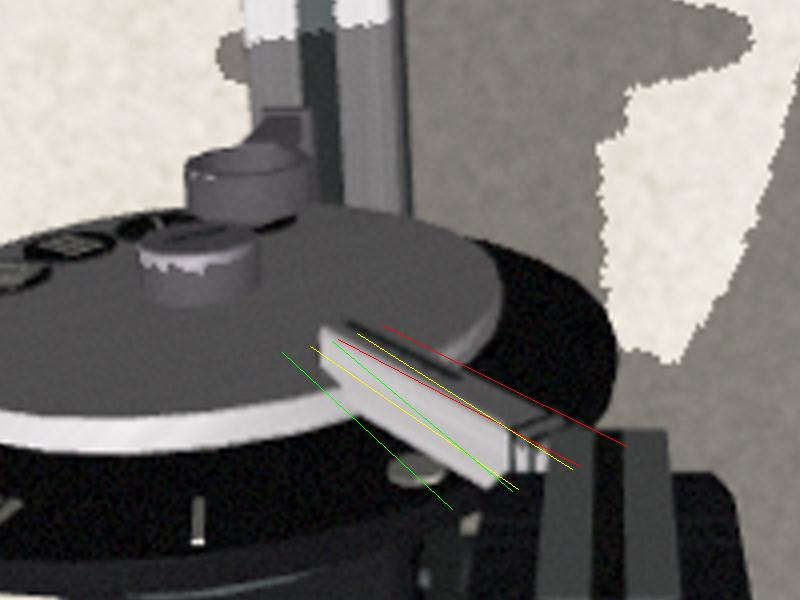

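```bash
cat > ov.py <<'E'
from h import *
import sys
n=sys.argv[1];ths=[float(a) for a in sys.argv[2:]]
yaw=.39;R=np.array([[np.cos(yaw),-np.sin(yaw),0],[np.sin(yaw),np.cos(yaw),0],[0,0,1]])
P=np.array([.501,-.054,.165])
im=cv2.imread(f"pics/{n}.png")
u=proj("wrist",bot.observe()['position'])[0];print("tcp px",u)
cx=max(0,int(u[0])-110);cy=190
outs=[]
for th in ths:
    big=cv2.resize(im[cy:cy+100,cx:cx+130],None,fx=3,fy=3,interpolation=cv2.INTER_CUBIC)
    e=np.array([0,np.sin(th),np.cos(th)]);t=np.array([0,np.cos(th),-np.sin(th)])
    C={(i,j,k):((proj("wrist",P+R@(e*r+t*kk+[xx,0,0]))[0]-[cx,cy])*3+1).astype(int) for i,r in enumerate((.056,.112)) for j,kk in enumerate((-.004,.004)) for k,xx in enumerate((-.006,.006))}
    for a in C:
        for b in C:
            if a<b and sum(x!=y for x,y in zip(a,b))==1: cv2.line(big,tuple(map(int,C[a])),tuple(map(int,C[b])),(0,255,0) if a[2]==b[2]==1 else (0,0,255),1)
    cv2.putText(big,str(th),(5,290),0,.6,(0,0,255),1);outs.append(big)
r=[np.hstack(outs[i:i+2]) for i in range(0,len(outs),2)]
cv2.imwrite(f"pics/{n}o.png",np.vstack(r))
E
python3 ov.py w3 -.733 -.69 -.65 -.6;python3 ov.py w4 -.733 -.69 -.65 -.6
python3 - <<'E'
import cv2
cv2.imwrite('pics/w3o_.png',cv2.imread('pics/w3.png')[150:310,100:340].repeat(3,0).repeat(3,1))
E
```

```text
tcp px [278.46549184 249.07687884]
tcp px [278.46549184 249.07687884]
```

View pics/w4o.png

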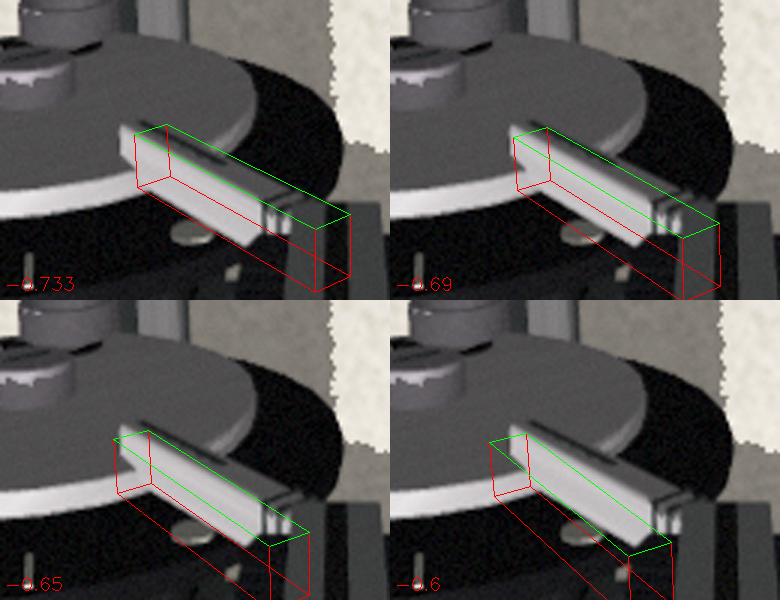

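View pics/w3o_.png

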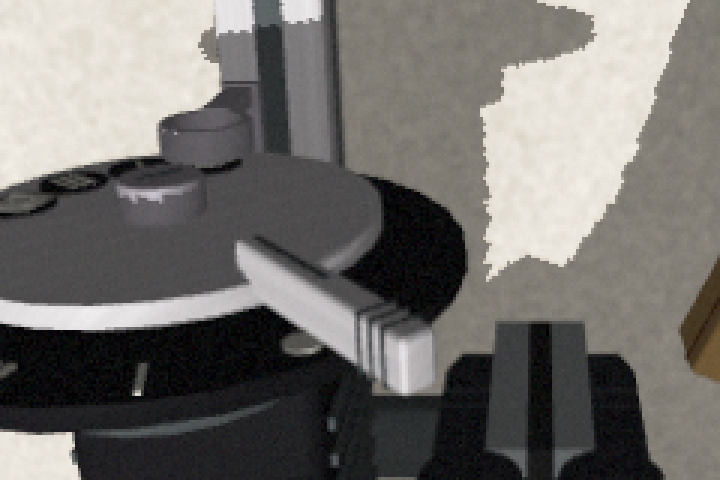

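Run:
```python
from h import *
o=bot.observe();p=o['position'];R=cv2.Rodrigues(np.zeros(3))[0]
from scipy.spatial.transform import Rotation as Ro
R=Ro.from_euler('xyz',o['tool_rot']).as_matrix()
for x in(-.011,0,.011):
  for z in (-.04,-.02,-.01,0): print(x,z,proj("wrist",p+R@np.array([x,0,z]))[0].round(1), (proj("wrist",p+R@np.array([x,-.0145,z]))-proj("wrist",p+R@np.array([x,.0145,z])))[0].round(1))
im=bot.grab_frame("side")[:,:,::-1];a=im[180:330,180:380];cv2.imwrite("pics/zd4.png",cv2.resize(a,None,fx=4,fy=4,interpolation=cv2.INTER_CUBIC));print(proj("side",p))
im=bot.grab_frame("scene")[:,:,::-1];a=im[150:300,150:350];cv2.imwrite("pics/zs4.png",cv2.resize(a,None,fx=4,fy=4,interpolation=cv2.INTER_CUBIC));print(proj("scene",p))
```

```text
-0.011 -0.04 [278.1 309.7] [-64.4  -0.1]
-0.011 -0.02 [278.3 286. ] [-57.4  -0.1]
-0.011 -0.01 [278.4 276. ] [-54.4  -0.1]
-0.011 0 [278.5 266.9] [-51.8  -0. ]
0 -0.04 [278.1 288.5] [-66.   -0.1]
0 -0.02 [278.3 266.6] [-58.7  -0.1]
0 -0.01 [278.4 257.4] [-55.6  -0.1]
0 0 [278.5 249.1] [-52.8  -0. ]
0.011 -0.04 [278.1 266.3] [-67.7  -0.1]
0.011 -0.02 [278.3 246.4] [-60.   -0.1]
0.011 -0.01 [278.4 238. ] [-56.7  -0.1]
0.011 0 [278.5 230.5] [-53.8  -0. ]
[[268.77480883 263.98412873]]
[[226.2585854  226.65137562]]
```

View pics/zd4.png

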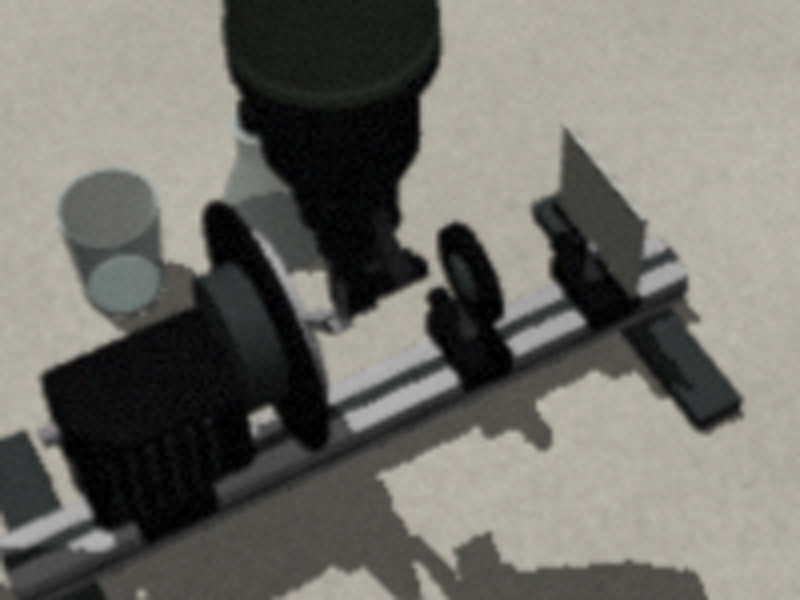

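View pics/zs4.png

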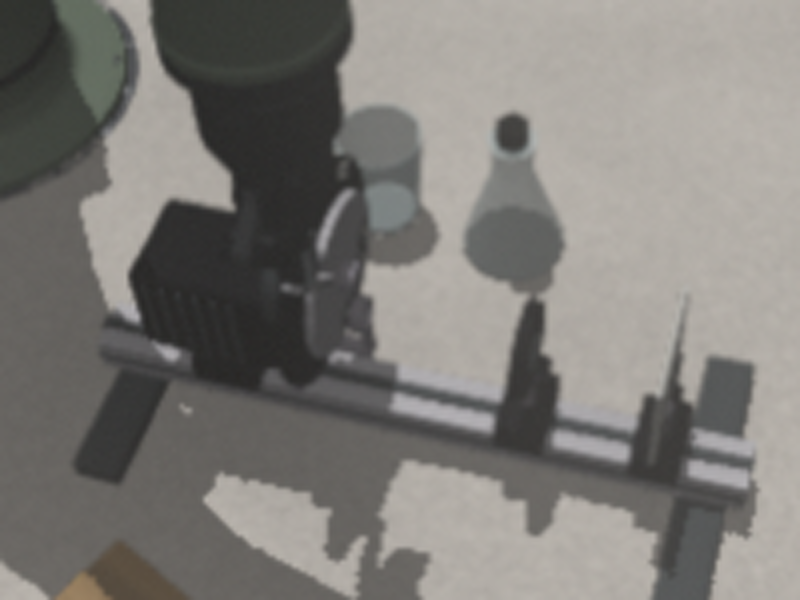

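Run:
```python
from h import *
yaw=.39;R=np.array([[np.cos(yaw),-np.sin(yaw),0],[np.sin(yaw),np.cos(yaw),0],[0,0,1]]);P=np.array([.501,-.054,.165])
for du in (0,-8,8):
  X,e=tri([("side",(266,259.3)),("wrist",(279+du,257.5))]);print((R.T@(X-P)).round(4),np.round(e,4))
print((R.T@(bot.observe()['position']-P)).round(4))
for n in ["wrist","scene","side"]:
  im=bot.grab_frame(n)[:,:,::-1]
  b={"wrist":(230,340,200,350),"scene":(180,260,180,300),"side":(220,290,210,315)}[n]
  a=im[b[0]:b[1],b[2]:b[3]].astype(float)*2.5+25
  cv2.imwrite(f"pics/e_{n}.png",np.clip(cv2.resize(a,None,fx=5,fy=5,interpolation=cv2.INTER_CUBIC),0,255).astype(np.uint8))
```

```text
[ 0.0052 -0.0732  0.0802] [0.0036 0.0036]
[ 0.0051 -0.0701  0.0776] [0.0021 0.0021]
[ 0.0053 -0.0762  0.0828] [0.0051 0.0051]
[ 0.0066 -0.0756  0.0672]
```

View pics/e_wrist.png

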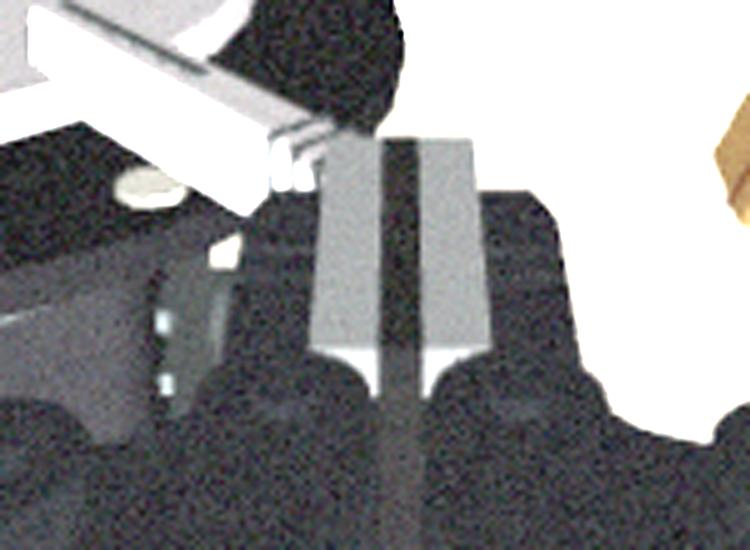

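View pics/e_scene.png

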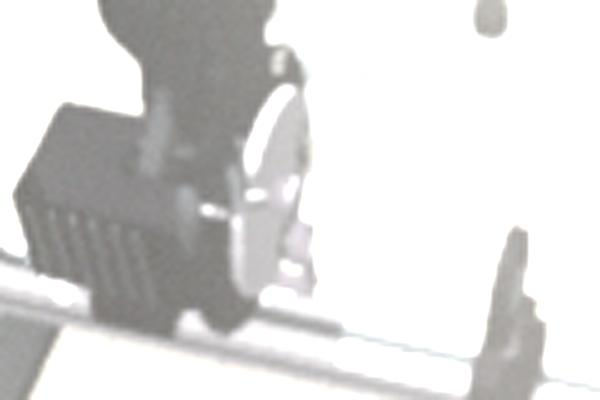

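View pics/e_side.png

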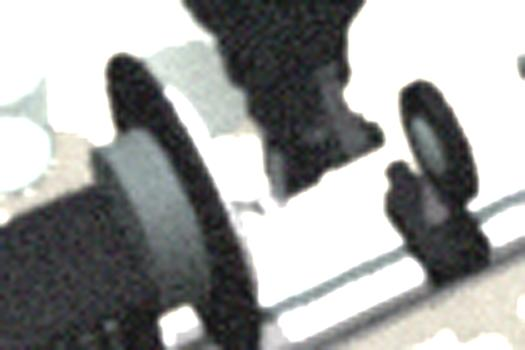

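```bash
cat > mod.py <<'E'
from h import *
from scipy.spatial.transform import Rotation as Ro
o=bot.observe();R=Ro.from_euler('xyz',o['tool_rot']).as_matrix()
def box(im,cam,off,sc,x,y,z,c):
    C={(i,j,k):((proj(cam,o['position']+R@np.array([xx,yy,zz]))[0]-off)*sc+2).astype(int) for i,xx in enumerate(x) for j,yy in enumerate(y) for k,zz in enumerate(z)}
    for a in C:
        for b in C:
            if a<b and sum(p!=q for p,q in zip(a,b))==1: cv2.line(im,tuple(map(int,C[a])),tuple(map(int,C[b])),c,1)
for n,off in [("wrist",(200,230)),("side",(210,220)),("scene",(180,180))]:
    im=cv2.imread(f"pics/e_{n}.png")
    box(im,n,off,5,(-.011,.011),(-.0145,.0145),(-.038,0),(0,0,255))
    box(im,n,off,5,(-.038,.038),(-.0425,.0425),(-.12,-.073),(0,200,0))
    cv2.imwrite(f"pics/m_{n}.png",im)
E
python3 mod.py
```

```text
(no output)
```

View pics/m_side.png

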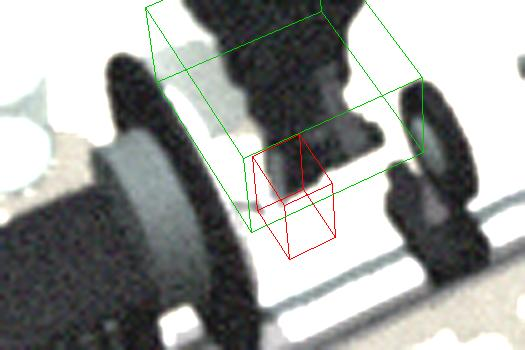

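View pics/m_wrist.png

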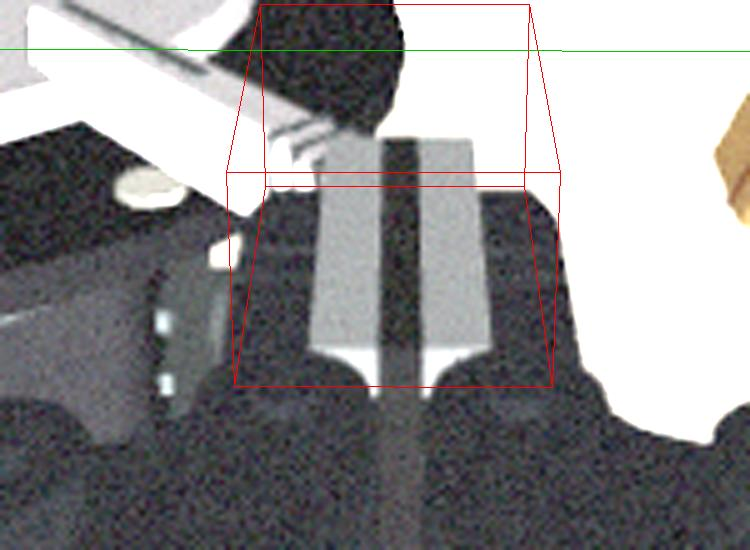

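View pics/m_scene.png

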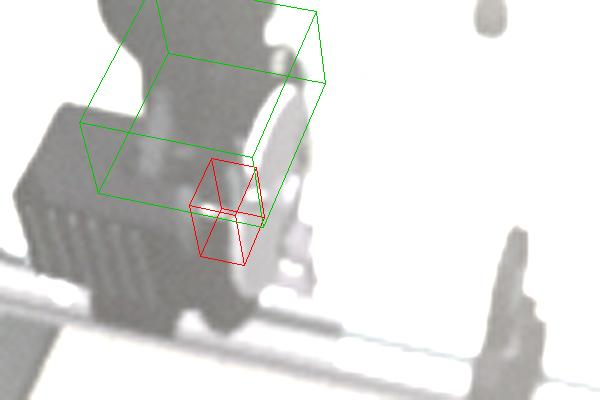

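The tab hasn't moved. Side and wrist pictures both show the fingers' real tips about 25–30 mm higher than the TCP reading implies. The tip hides the tab end in the wrist view without touching it, so it is hovering above the tab. I back off to -y and go lower.

{"op": "drive_tool", "data": {
  "series": [
    [0,0.007,-0.016,0,0],
    [0,0.007,-0.016,0,0],
    [0,0,0,-0.014,0],
    [0,0,0,-0.014,0],
    [0,0,0,0,0],
    [0,0,0,0,0]
  ]
}}

```text
clock: 5.4
position: [0.5508, -0.1577, 0.2013]
tool_rot: [3.132, -0.007, 0.383]
force: [0.3, -0.0, 0.9]
grip_width: 0.0001
```

```bash
python3 st.py w5
python3 - <<'E'
from h import *
for n in ["wrist","scene","side"]:
  im=bot.grab_frame(n)[:,:,::-1]
  b={"wrist":(230,340,200,350),"scene":(180,260,180,300),"side":(220,290,210,315)}[n]
  a=im[b[0]:b[1],b[2]:b[3]].astype(float)*1.8+20
  cv2.imwrite(f"pics/e_{n}.png",np.clip(cv2.resize(a,None,fx=5,fy=5,interpolation=cv2.INTER_CUBIC),0,255).astype(np.uint8))
E
python3 mod.py
```

```text
5.4 rel pivot [ 0.0066 -0.1149  0.0363] [ 3.132 -0.007  0.383] F [ 0.31 -0.14  0.85]
```

View pics/w5.png

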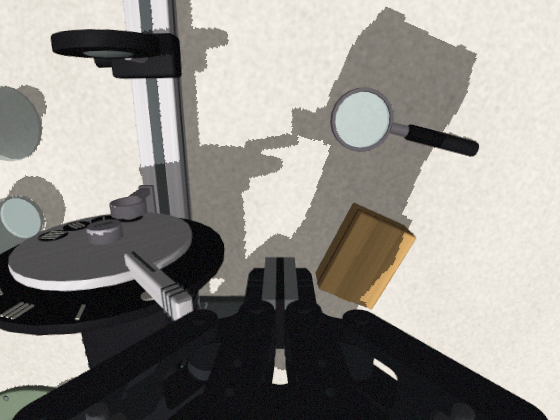

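View pics/m_side.png

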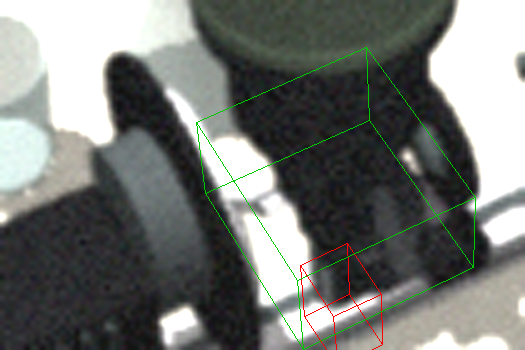

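View pics/m_scene.png

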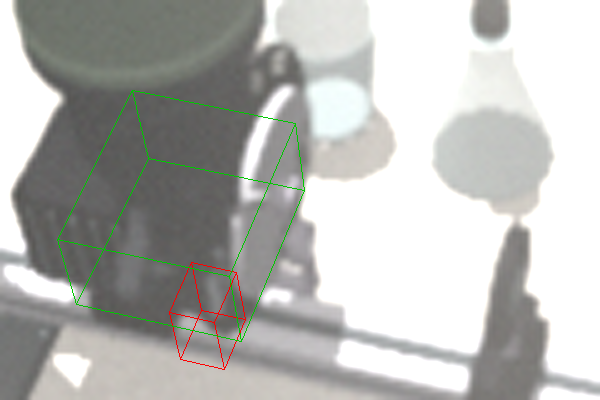

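Run:
```python
from h import *
im=bot.grab_frame("scene")[:,:,::-1]
a=im[170:270,165:265].astype(float)
a=255*np.clip(a/150,0,1)**.5
b=bot.grab_frame("side")[:,:,::-1][200:300,215:315].astype(float);b=255*np.clip(b/150,0,1)**.5
c=np.hstack([cv2.resize(q,None,fx=4,fy=4,interpolation=cv2.INTER_CUBIC) for q in(a,b)])
cv2.imwrite("pics/g5.png",np.clip(c,0,255).astype(np.uint8))
```

```text
(no output)
```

View pics/g5.png

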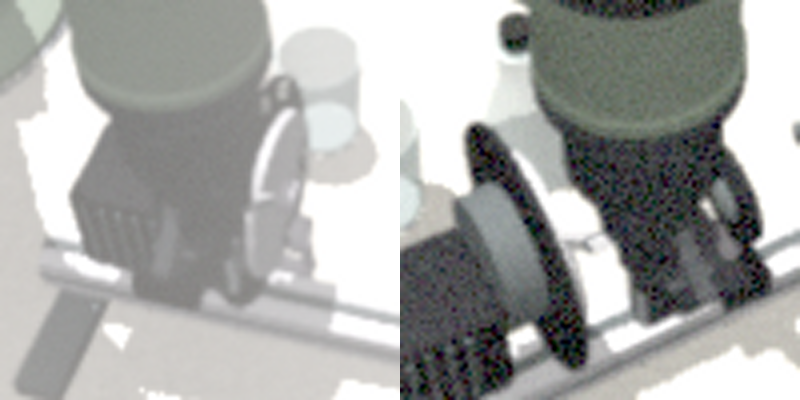

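Run:
```python
from h import *
yaw=.39;R=np.array([[np.cos(yaw),-np.sin(yaw),0],[np.sin(yaw),np.cos(yaw),0],[0,0,1]]);P=np.array([.501,-.054,.165])
p=bot.observe()['position']
print((R.T@(p-P)).round(4),proj("scene",p),proj("side",p))
X,e=tri([("scene",(223.7,242.5)),("side",(277,280))]);print((R.T@(X-P)).round(4),e)
X,e=tri([("scene",(223.7,242.5)),("side",(277,280)),("wrist",(279,257.5))]);print((R.T@(X-P)).round(4),e)
```

```text
[ 0.007  -0.115   0.0371] [[222.16344985 247.52513323]] [[278.33144148 285.68921153]]
[ 0.0087 -0.1063  0.0461] [np.float64(0.00011931179948193779), np.float64(0.00011931179948185867)]
[ 0.0092 -0.1122  0.0535] [np.float64(0.0025604945972623186), np.float64(0.0030759330357442174), np.float64(0.0030410817410793786)]
```

Scene and side triangulate the tip about 10 mm above the TCP reading, now well below the tab end's level and still 25 mm away sideways. Pushing to +y slowly.

{"op": "drive_tool", "data": {
  "series": [
    [0,-0.003,0.008,0.003,0],
    [0,-0.003,0.008,0.003,0],
    [0,-0.003,0.008,0,0],
    [0,-0.003,0.008,0,0],
    [0,0,0,0,0]
  ]
}}

```text
clock: 6.2
position: [0.5412, -0.1286, 0.2131]
tool_rot: [3.119, -0.015, 0.381]
force: [-0.2, -5.8, 3.0]
grip_width: -0.0
```

```bash
python3 st.py w6; python3 ov.py w6 -.733 -.65 -.6 -.5
```

```text
6.2 rel pivot [ 0.0088 -0.0843  0.0481] [ 3.119 -0.015  0.381] F [-2.43 -5.28  2.96]
tcp px [278.49978837 249.12457648]
```

View pics/w6.png

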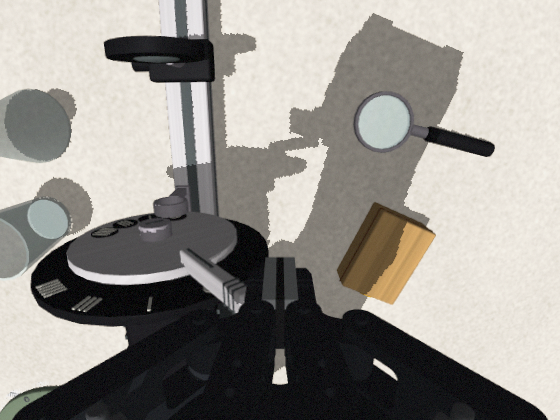

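Contact: the finger back meets the tab end at (240,300), with 5 N along -y. Continuing.

{"op": "drive_tool", "data": {
  "series": [
    [0,-0.003,0.008,0.003,0],
    [0,-0.003,0.008,0.003,0],
    [0,-0.003,0.008,0.003,0]
  ]
}}

```text
clock: 6.55
position: [0.5341, -0.1095, 0.2261]
tool_rot: [3.108, -0.019, 0.376]
force: [1.5, -4.4, 7.9]
grip_width: 0.0003
```

```bash
python3 st.py w7
```

```text
6.55 rel pivot [ 0.0095 -0.0639  0.0611] [ 3.108 -0.019  0.376] F [-0.27 -4.68  7.87]
```

View pics/w7.png

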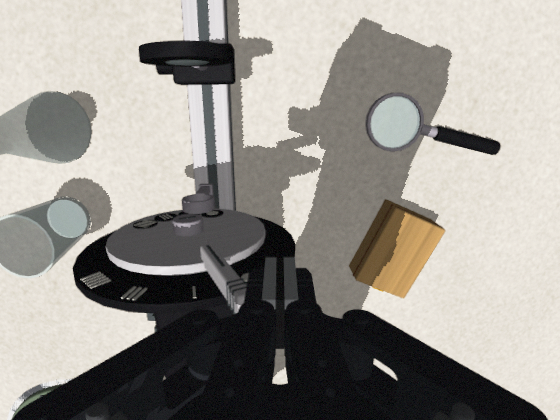

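The tab has begun to turn, now at about -0.6 rad. I continue with a bit more lift, following the tab's rise.

{"op": "drive_tool", "data": {
  "series": [
    [0,-0.003,0.008,0.004,0],
    [0,-0.003,0.008,0.004,0],
    [0,-0.003,0.008,0.004,0]
  ]
}}

```text
clock: 6.9
position: [0.5238, -0.0811, 0.2395]
tool_rot: [3.108, -0.02, 0.377]
force: [1.3, -2.5, -0.2]
grip_width: 0.0001
```

```bash
python3 st.py w8
```

```text
6.9 rel pivot [ 0.0108 -0.0337  0.0745] [ 3.108 -0.02   0.377] F [ 0.29 -2.82 -0.24]
```

View pics/w8.png

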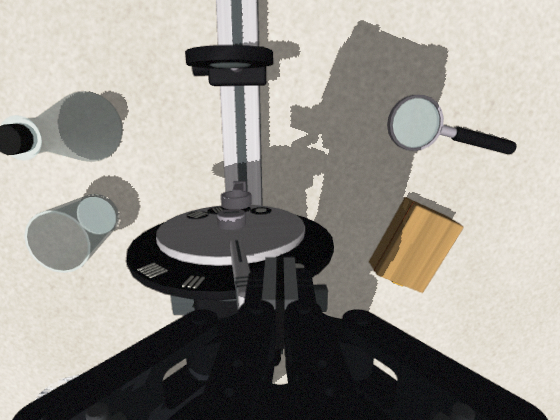

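Tab is now around the one-line stop, pointing nearly straight in the picture at (240,270). Continuing out of it, trimming x a little.

{"op": "drive_tool", "data": {
  "series": [
    [0,-0.004,0.006,0.002,0.004],
    [0,-0.004,0.006,0.002,0],
    [0,-0.004,0.006,0.001,0]
  ]
}}

```text
clock: 7.25
position: [0.5111, -0.06, 0.2456]
tool_rot: [3.108, -0.021, 0.383]
force: [1.0, -1.1, -0.5]
grip_width: -0.0003
```

```bash
python3 st.py w9
```

```text
7.25 rel pivot [ 0.007  -0.0093  0.0806] [ 3.108 -0.021  0.383] F [ 0.49 -1.37 -0.5 ]
```

View pics/w9.png

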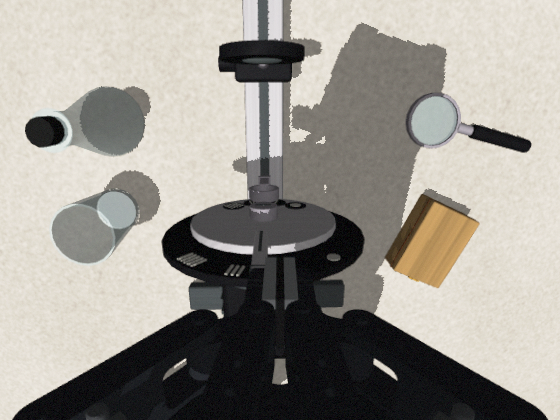

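Tab is about upright, at (257,260). Two more small steps past the halfway point.

{"op": "drive_tool", "data": {
  "series": [
    [0,-0.002,0.005,0,0],
    [0,-0.001,0.003,0,0],
    [0,0,0,0,0]
  ]
}}

```text
clock: 7.6
position: [0.5068, -0.0496, 0.2455]
tool_rot: [3.109, -0.021, 0.385]
force: [0.6, -0.2, 0.4]
grip_width: 0.0002
```

```bash
python3 st.py w10;python3 ov.py w10 0.05 .1 .17 .244
```

```text
7.6 rel pivot [0.007  0.0019 0.0805] [ 3.109 -0.021  0.385] F [ 0.48 -0.42  0.39]
tcp px [278.52735379 249.09097803]
```

View pics/w10.png

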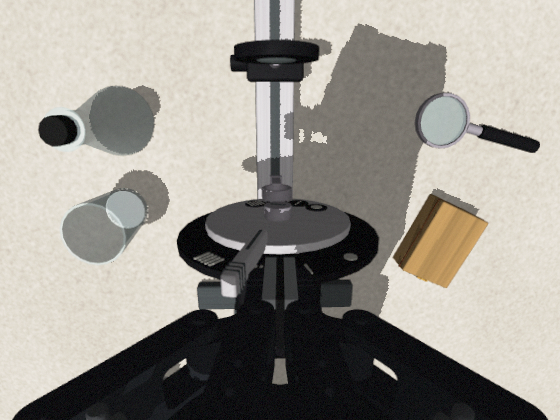

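View pics/w10o.png

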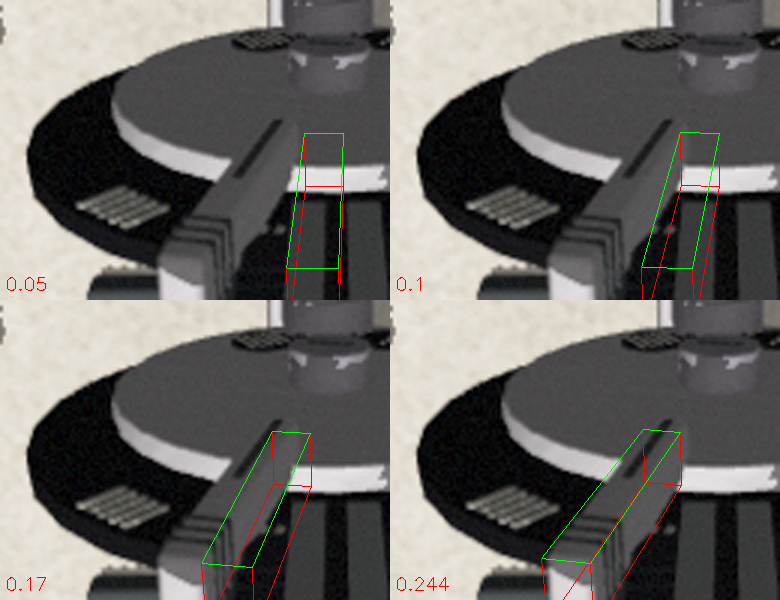

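The wheel clicked home: the tab now covers the three-line mark, fits the +0.244 outline, and stands clear of the finger with the force near zero. I retreat to -y, then up and away.

{"op": "drive_tool", "data": {
  "series": [
    [0,0.005,-0.012,0,0],
    [0,0.005,-0.012,0.005,0],
    [0,0.003,-0.006,0.03,0],
    [0,0,0,0.04,0],
    [0,0,0,0.04,0],
    [0,0.01,-0.03,0.02,0],
    [0,0.01,-0.03,0,0],
    [0,0.01,-0.03,0,0],
    [0,0,0,0,0],
    [0,0,0,0,0]
  ]
}}

```text
clock: 8.65
position: [0.5517, -0.1867, 0.3889]
tool_rot: [3.108, -0.021, 0.377]
force: [0.2, 0.7, 0.1]
grip_width: -0.0002
```

```bash
python3 st.py w11; sed -i 's/,190+v.3.3-.35),"t"/&/' fit.py
python3 - <<'E'
from h import *
for n in("scene","side"): cv2.imwrite(f"pics/{n}9.png",bot.grab_frame(n)[:,:,::-1])
for n in ("scene","side"):
    for t in("beaker","flask","lens_case"):
        for q in bot.masks_of(n,t)[:1]: print(n,t,q['conf'],q['point'])
E
```

```text
8.65 rel pivot [-0.0036 -0.142   0.2239] [ 3.108 -0.021  0.377] F [0.44 0.61 0.05]
scene beaker 0.55 [242.8, 190.2]
scene flask 0.77 [277.0, 201.1]
scene lens_case 0.87 [184.4, 304.9]
side beaker 0.57 [210.7, 242.8]
side flask 0.83 [250.4, 227.8]
side lens_case 0.83 [261.9, 378.2]
```

View pics/w11.png

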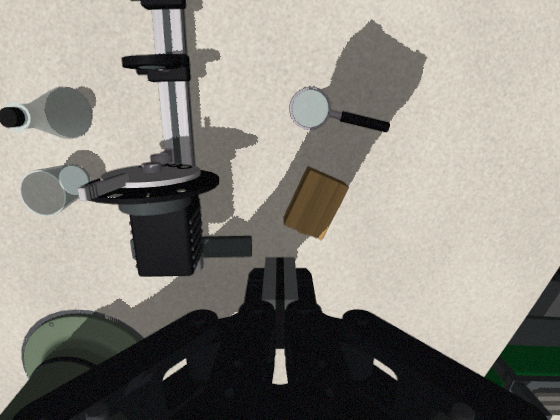

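View pics/side9.png

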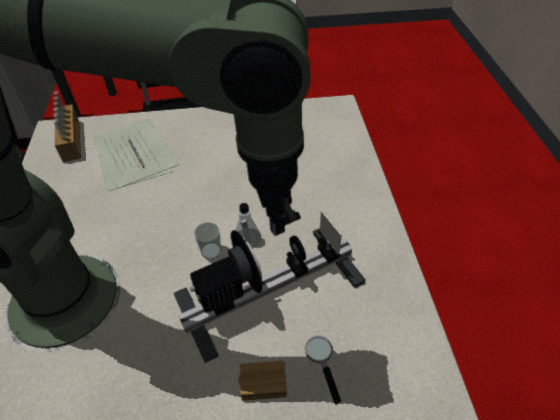

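The side view shows the bench and glassware as before. In the wrist view the tab leans far left at (100,187), so I check its angle exactly.

```bash
sed -e 's/cx=max(0,int(u\[0\])-110);cy=190/cx=60;cy=130/' -e 's/cx:cx+130/cx:cx+130/' ov.py > ov2.py; python3 ov2.py w11 .1 .244 .488 .733
python3 - <<'E'
from h import *
a=cv2.imread("pics/w11.png")[140:230,60:260].astype(float)*1.4
cv2.imwrite("pics/w11z.png",np.clip(cv2.resize(a,None,fx=4,fy=4,interpolation=cv2.INTER_CUBIC),0,255).astype(np.uint8))
E
```

```text
tcp px [278.51337423 249.09428418]
```

View pics/w11o.png

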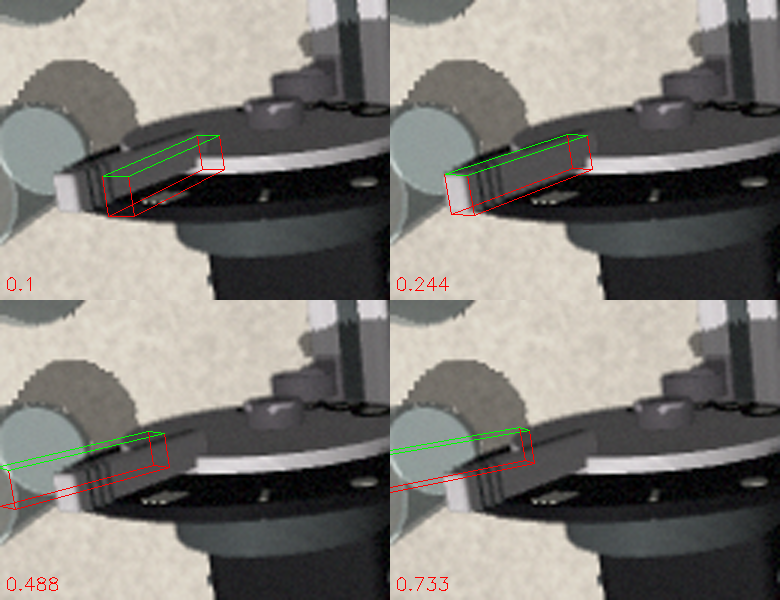

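View pics/w11z.png

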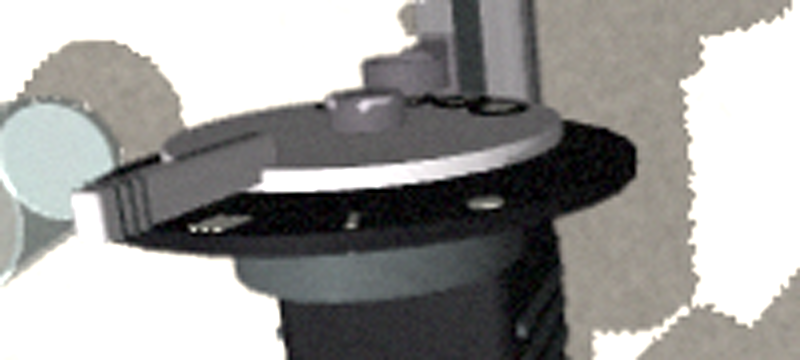

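Run:
```python
from h import *
from scipy.optimize import least_squares
Rz=lambda y:np.array([[np.cos(y),-np.sin(y),0],[np.sin(y),np.cos(y),0],[0,0,1]])
z=lambda u,v:np.array((60+u/4-.4,140+v/4-.4));rad=np.deg2rad
M=[(z(218,224),14),(z(352,220),-14),(z(485,203),-42)];T=z(97,215)
def f(p):
    x,y,th=p;P=np.array([x,y,.165]);r=[]
    for px,a in M:r+=list(proj("wrist",P+Rz(.39)@[-.013,.069*np.sin(rad(a)),.069*np.cos(rad(a))])[0]-px)
    return np.array(r+list(proj("wrist",P+Rz(.39)@[0,.112*np.sin(th),.112*np.cos(th)])[0]-T))
s=least_squares(f,[.501,-.054,.24]);print(s.x,s.fun.round(1))
a=cv2.imread("pics/side0.png").astype(int);b=cv2.imread("pics/side9.png").astype(int)
for n,(c,r) in {"screen":(331,232),"mag":(318,349),"case":(262,380)}.items():
    t=a[r-15:r+15,c-15:c+15].astype(np.uint8);w=b[r-25:r+25,c-25:c+25].astype(np.uint8)
    m=cv2.minMaxLoc(cv2.matchTemplate(w,t,cv2.TM_CCOEFF_NORMED));print(n,m[1],np.array(m[3])-10)
```

```text
[ 0.50101628 -0.05173305  0.21140476] [ 0.2 -0.4 -0.1 -0.  -0.1 -0.3 -0.   0.6]
screen 0.9984152913093567 [0 0]
mag 0.5608863830566406 [0 0]
case 0.8713269829750061 [7 0]
```

The pivot fits to within 2 mm of its start and the wheel at 0.21 ± 0.03 rad, i.e. in the 0.244 stop. The screen shifted 0 px and the masks of the other objects are where they were. The 7 px lens-case template hit is a shadow effect, since its mask centre is unchanged at (262,378). Handing in.

```bash
python3 -c "
from workcell import bot
print(bot.observe()['clock'],bot.job_done())"
```

```text
the job is handed in; nothing more can be done
9.1 None
```

I pushed the aperture wheel's tab with the shut fingers from the round-dot stop (about -0.73 rad) through the one-line stop. It clicked home at the three-line mark. I then backed the arm off and handed the job in at 9.1 s.

**Last checks:**
- **Wheel:** the last wrist picture gave 0.21 rad with fit errors under 1 px, inside the 0.174–0.314 window. The drawn 0.244 outline matches the tab.
- **Bench:** the pivot was within about 2 mm of its first measured place, and the screen had not shifted in the side view.
- **Loose objects:** the lens case's mask centre had not moved in the side view and shifted 3 px in the scene view. The beaker's and flask's mask centres shifted 2–6 px between the first and last pictures, probably because the arm covers part of them now. I saw no movement of either in the pictures.
- **Force:** the largest readings while pushing were about 5 N sideways and 8 N upward on the tool. They were near zero after retreating.

**What disagreed or failed:**
- **First push:** it missed. The pictures showed the real fingertips roughly 10–30 mm above the reported TCP, so the finger passed over the tab. I backed off, went lower and tried again.
- **Template checks:** the one on the lens case jumped 7 px, and the one on the magnifier gave no shift but matched poorly. I put both down to the arm's shadow. The lens case's mask centre in the side view did not bear out the jump. I did not recheck the magnifier another way.

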